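# Dial open the pantry lockbox

## Robot

A 6-joint arm with a two-finger parallel gripper is mounted at the origin on the work surface. World frame = base frame: x ahead of the robot, y to its left, z up, the work surface at z = 0. Lengths are in m, angles in rad, forces in N, time in s.
With the tool pointing down it reaches from about 0.275 to 0.975 m from the base axis. Payload 8.4 kg.
Tool frame: the origin (TCP) lies at the very end of the fingers, on their centre line; the grasp point (between the pads) lies 19 mm behind it; z points along the fingers, y is the line along which they close (so a half turn about z gives the same grasp; the last joint's range is limited). The gripper opens to 92 mm and grips with 3 to 60 N. Pads are 20 mm wide; open, the fingers measure 128 mm over their backs; the gripper's body (75 mm by 189 mm) begins 69 mm behind the grasp point.
Start: joints at [1.243, 0.353, 1.633, -0, 1.155, -0.002], TCP at [0.2, 0.592, 0.215] pointing down, gripper open.
Joint ranges: [-2.63, 2.63], [-0.92, 2.1], [0.06, 2.66], [-1.3, 4.44], [0, 2.69], [-3.02, 3.02]. Speed limits (rad/s): [2.22, 2.22, 2.79, 3.14, 3.14, 3.14].

## Interface

Orientations are given as a 3x3 rotation matrix whose columns are the frame's x, y, z axes.
In Python, from workcell import r gives the robot as it stands.
- The arm moves only by the tool move_arm, never from a script. Its argument "commands" is text: rows parted by semicolons, each of 6 numbers parted by spaces: the shift along the tool's x, y, z in units of 0.4 m (1.0 is 0.4 m), then the turn, a rotation vector about the tool's x, y, z in units of 90 degrees (1.0 is 90 degrees). In form: x y z rx ry rz; .... A call has 1 to 8 rows; each row is the pose to reach, as a shift and turn from the pose commanded when the call began, along the tool's axes at that moment; what a row does not reach only later rows make up. A row lasts 1/8 s, in which the tool goes at most 62.5 mm and 10.7 degrees, less where a joint would pass 70% of its speed; a pose out of reach is approached as far as the arm can. A call with a number of a shift or a turn outside -1 to 1 is refused whole. A call with a gripper value outside its range is refused whole. "claw" is the opening, from -1 (shut) to 1 (fully open), set as the call begins (left out, the last holds). The fingers move at their own pace and stop on an object; the grip force is fixed at half the most. Time passes only in rows, so rows that repeat a pose let the fingers close. It gives the time, the measured TCP pose, the force, the opening and the grip force at its end, in the units of the state.
- r.get_obs(): the state, without advancing time (a new reading comes with each control period).
- r.get_image(name): name is "scene" or "top" or "wrist"; returns the picture (420x560x3 uint8, red, green, blue); there is no depth.
- r.camera_params(name): a dict with "mtx" (3x3 intrinsics, pixels), "k1" (the pictures are not rectified: a ray, as slopes to the right and down, at radius r is drawn at 1 + k1 r^2 times it, then the intrinsics apply), "rvec" (rotation vector, rad) and "tvec" (3), from world to camera coordinates, as OpenCV has them; the wrist camera has in their place "tool_from_camera" (4x4, takes a point from camera to tool coordinates, whose origin is the TCP and whose axes are the flange's). Camera axes: x right, y down, z forward; pixel columns grow to the right and rows downward; lengths in m; the calibration is good to about 2 mm. A picture is of the moment at which its call begins: read the wrist's pose just before it. camera_params takes no time and is no camera call.
- r.close_job(): hands the job in; it is judged then, once.
The state is a dict: "time_s": time; "joint_pos": joint angles; "joint_vel": joint speeds; "joint_efforts": joint torques, N m; "tool_pos": TCP position; "tcp_rot": TCP orientation; "ft_force": force on the tool from outside, world axes, zero at the start; "moment": the same for the moment, N m; "grip_width": finger opening in m; "grasp_force": force on a finger pad.
Only numpy, scipy, OpenCV 4.12 (cv2) and the standard library are available. Lean on these libraries where they do the work, as an engineer would, in place of code of your own. Each camera call takes 0.05 s, during which the arm holds its last target. There are 200 camera calls.

## Task

Unlock the grey lockbox by its dial: turn the dial clockwise until it comes up against its stop and keep it leaning there for a second with about 12 N at the pin (it needs that to clear the lock, but half as much again bends the stop). Then turn counterclockwise to the four-dot mark, back clockwise past three dots to the two-dot mark, and counterclockwise again to the three-dot mark, resting half a second on each; last, slide the bolt all the way in towards the dial and let go. Leave the other things on the shelf where they are.

Things in the scene. Friction and masses are not known exactly. Their poses are not given: they have to be found in the camera images.
- lockbox: grey steel box, 160 (own x) x 220 (own y) x 100 high, screwed down; origin at the centre of its underside. Its flat top carries the dial (axis at own y = +40 mm) and the bolt knob (own y = -88 mm, own x = 0, when out).
- dial_axis (a point): point on the dial's axis, in the plane of the box's top (100 mm up). The dial: steel disc, 92 mm diameter, face 11 mm above this point, hub 24 mm diameter standing 4 mm above the face. Marks: groups of raised dots on the box's top, 58 mm from the axis; seen from above and counterclockwise from the box's own +x: one dot at 0.55 rad, two at 1.20, three at 1.90, four at 2.70.
- pin_mid (a point): middle of the dial's upright round crank pin: 14 mm diameter, 36 mm tall, standing on the dial's face 38 mm from the axis; this point is 18 mm above the face. The pin spins freely about itself, so it can be held and led round in a circle without turning the hand, or pushed. Drag of the dial about 1.3 N at the pin; it stays where left.
- dial (a joint): angle of the pin about the dial's axis, rad, 0 = towards the box's own +x, growing counterclockwise from above; on a mark = within 0.1. Clockwise it meets a hidden springy stop, first touched between -0.55 and 0.05 and found by feel; from there the load at the pin grows 2.6 N per mm. The stop must carry over 6 N for 0.3 s, never over 18 N (7 and 19 N at the pin); let go, it pushes back a little.
- bolt_mid (a point): middle of the bolt's steel knob: an upright block 22 (box x) x 12 (box y) x 26 high, this point 15 mm above the box's top, the knob's top 28 mm above the box's top.
- bolt (a joint): travel of the bolt towards the dial (along the box's own +y), m: 0 = out, 0.025 = fully in, against its end stop. About 2 N moves it; it stays where left. It is blocked after some 2 mm unless the dial stands on three dots.
- pot: brown onggi pot with lid, 150 dia, 174 high mm, a bystander; origin at the centre of its underside
- tub_a: low white tub with yellow clip lid, 110 x 150 x 60 mm, a bystander; origin at the centre of its underside
- tub_b: taller white tub with yellow clip lid, 100 x 130 x 75 mm, a bystander; origin at the centre of its underside
- saucer: white porcelain saucer, 120 dia, 18 high mm, a bystander; origin at the centre of its underside
- spoon: stainless spoon, 190 long mm, a bystander; origin at its middle
- cup: white porcelain cup, 72 dia, 75 high mm, a bystander; origin at the centre of its underside
- jar: small glass jar with steel cap, 64 dia, 100 high mm, a bystander; origin at the centre of its underside

How it is judged:
By the outcome, as a careful person would: the job done as asked, in the order asked, and still so for the second after the job is handed in, with the robot touching nothing.
It also fails if it takes over 72 s, if anything falls off the work surface, if the arm or the gripper's body presses on something with over 40 N, if the wrist force passes 120 N, or if a joint passes its speed limit or range.

## Working session

There is one attempt and no reset: what is moved stays moved. The work goes in short steps, Python scripts to look and compute and a tool call to move; the robot and the scene stay as the last step left them, time stands still between calls to the robot, and variables do not carry over. Pictures are saved under pics/ and viewed, at most 10 in all, crops included, and the job is handed in when it is done.

Besides the shell and the picture viewer there is one more tool, called by a JSON object that holds its "api" and its "payload". move_arm: Moves the arm, as the interface text tells. Shifts and turns lie within -1 to 1; 1 stands for 0.4 m of shift or 90 degrees of turn. Its arguments: {"type":"object","properties":{"commands":{"type":"string"},"claw":{"type":"number"}},"required":["commands"]}

```bash
mkdir -p pics; ls
python3 - <<'E'
from workcell import r
import cv2
o=r.get_obs(); print(o)
for n in("top","scene"):
    im=r.get_image(n); cv2.imwrite(f"pics/{n}0.png",im[:,:,::-1]); print(n,r.camera_params(n))
print(r.camera_params("wrist"))
E
```

```text
pics
{'time_s': 0.0, 'joint_pos': array([ 1.24258244e+00,  3.53599974e-01,  1.63415240e+00, -1.60783298e-05,
        1.15518472e+00, -2.39150152e-03]), 'joint_vel': array([ 0.0012796 , -0.0001451 , -0.00013583,  0.00042043, -0.00083742,
       -0.00154994]), 'joint_efforts': array([ 1.71177551e-03, -5.93838644e+01, -3.34214509e+01,  6.97120302e-02,
        2.37921177e-02, -1.23137252e-04]), 'tool_pos': array([0.1998934 , 0.5916429 , 0.21388596]), 'tcp_rot': array([[-9.47389894e-01,  3.20081572e-01, -4.19458645e-04],
       [ 3.20081847e-01,  9.47389033e-01, -1.27741215e-03],
       [-1.14855711e-05, -1.34446846e-03, -9.99999096e-01]]), 'ft_force': array([ 0.20324083, -0.23142063, -0.79656365]), 'moment': array([ 0.01513   , -0.01193166,  0.06108853]), 'grasp_force': 0.0, 'grip_width': 0.09173915021909068}
top {'mtx': array([[502.83896635,   0.        , 275.48568872],
       [  0.        , 502.83896635, 209.25986447],
       [  0.        ,   0.        ,   1.        ]]), 'k1': 0.010323297170828413, 'rvec': array([ 2.15428946, -2.20822485,  0.07614647]), 'tvec': array([0.02027908, 0.507
[... 182 characters left out ...]
   ]]), 'k1': -0.08901561351128215, 'rvec': array([ 2.14312593,  0.87418898, -0.39686962]), 'tvec': array([-0.38047583, -0.13580695,  1.36245029])}
{'mtx': array([[369.21616825,   0.        , 281.9784486 ],
       [  0.        , 369.21616825, 208.58069605],
       [  0.        ,   0.        ,   1.        ]]), 'k1': -0.03931459323094899, 'tool_from_camera': array([[ 3.45393234e-04, -9.71840001e-01, -2.35641452e-01,
         6.70246219e-02],
       [ 9.99999550e-01,  1.27458285e-04,  9.40089349e-04,
        -1.45166767e-04],
       [-8.83581979e-04, -2.35641671e-01,  9.71839607e-01,
        -1.68993148e-01],
       [ 0.00000000e+00,  0.00000000e+00,  0.00000000e+00,
         1.00000000e+00]])}
```

View pics/top0.png

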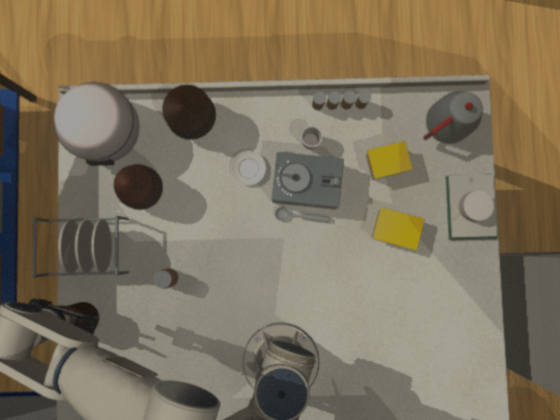

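View pics/scene0.png

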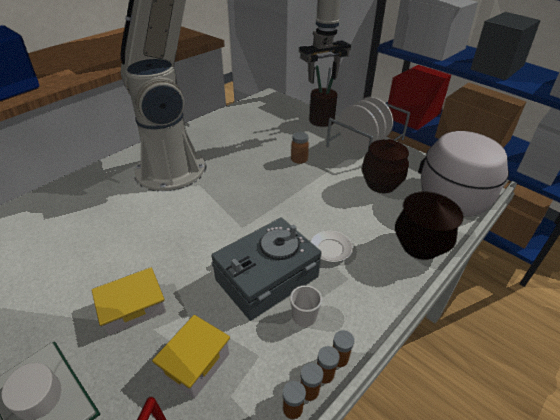

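The top view shows the lockbox at about (308,180), with the dial near (296,177) and the bolt knob near (330,181). The spoon lies below it, with the cup at (312,137) and the saucer at (250,168).

```bash
cat > h.py <<'E'
import numpy as np, cv2
from workcell import r
def ray(n,uv,obs=None):
    p=r.camera_params(n); K=p["mtx"]; d=np.array([(uv[0]-K[0,2])/K[0,0],(uv[1]-K[1,2])/K[1,1]])
    u=d.copy()
    for _ in range(20): u=d/(1+p["k1"]*(u@u))
    v=np.array([*u,1.])
    if n=="wrist":
        T=p["tool_from_camera"]; R=obs["tcp_rot"]
        return obs["tool_pos"]+R@T[:3,3], R@T[:3,:3]@v
    R=cv2.Rodrigues(p["rvec"])[0]; return -R.T@p["tvec"], R.T@v
def onz(n,uv,z,obs=None):
    c,d=ray(n,uv,obs); return c+d*(z-c[2])/d[2]
E
python3 - <<'E'
from h import *
for n,uv,z in [("top",(296,177),.111),("top",(330,181),.128),("top",(308,180),.1),("top",(312,135),.075),("top",(250,168),.018)]: print(uv,onz(n,uv,z).round(3))
for uv,z in [((280,243),.111),((240,265),.128)]: print("scene",uv,onz("scene",uv,z).round(3))
im=cv2.imread("pics/top0.png")[140:230,255:355]; cv2.imwrite("pics/c1.png",cv2.resize(im,None,fx=6,fy=6,interpolation=2))
E
```

```text
(296, 177) [ 0.603 -0.061  0.111]
(330, 181) [ 0.585 -0.168  0.128]
(308, 180) [ 0.594 -0.1    0.1  ]
(312, 135) [ 0.747 -0.119  0.075]
(250, 168) [0.651 0.091 0.018]
scene (280, 243) [ 0.608 -0.065  0.111]
scene (240, 265) [ 0.602 -0.19   0.128]
```

View pics/c1.png

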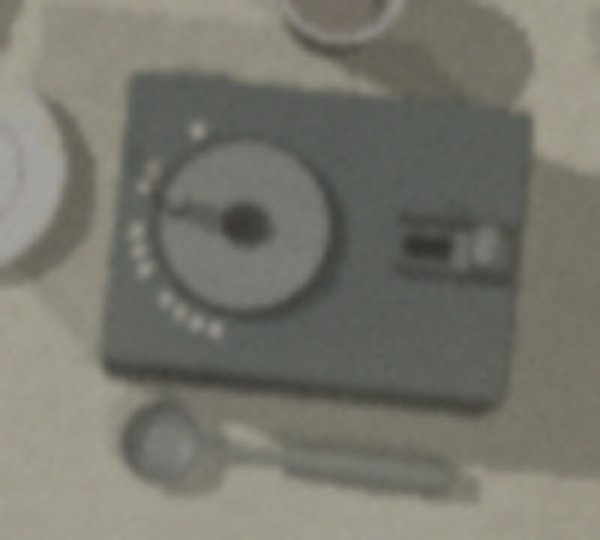

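```bash
cat >> h.py <<'E'
U=.4
def shift(p,yaw_y=None):
    "units of move to reach world p; yaw_y = wanted heading of tool y"
    o=r.get_obs(); R=o["tcp_rot"]; s=R.T@(np.array(p)-o["tool_pos"])/U
    z=None
    if yaw_y is not None:
        a=np.arctan2(R[1,1],R[0,1]); z=-((yaw_y-a+np.pi/2)%np.pi-np.pi/2)/(np.pi/2)
    return s.round(3),z
E
python3 -c "
from h import *
print(shift((.6,-.09,.27),-.14)); print(r.get_obs()['tcp_rot'][:,1])"
```

```text
(array([-1.493, -1.295, -0.139]), np.float64(0.8817100020525768))
[ 0.32007555  0.9473912  -0.00124755]
```

{"api": "move_arm", "payload": {"commands": "-0.12 -0.1 -0.1 0 0 0.1; -0.25 -0.21 -0.139 0 0 0.21; -0.38 -0.32 -0.139 0 0 0.32; -0.5 -0.43 -0.139 0 0 0.43; -0.62 -0.54 -0.139 0 0 0.54; -0.74 -0.64 -0.139 0 0 0.65; -0.86 -0.74 -0.139 0 0 0.76; -0.97 -0.84 -0.139 0 0 0.88"}}

```text
time_s: 1.1
tool_pos: [0.448, 0.17, 0.2702]
tcp_rot: [[0.142, 0.99, 0.0], [0.99, -0.142, 0.0], [0.0, 0.0, -1.0]]
ft_force: [-0.3, 1.4, -0.3]
grip_width: 0.0921
grasp_force: 0.0
```

```bash
python3 -c "
from h import *
print(shift((.6,-.09,.27),-.14)); print(r.get_obs()['tcp_rot'][:,1])"
```

```text
(array([-0.59 ,  0.468,  0.   ]), np.float64(-0.0013685200392299565))
[ 9.89913716e-01 -1.41671421e-01  2.06368362e-04]
```

{"api": "move_arm", "payload": {"commands": "-0.12 0.09 0 0 0 0; -0.24 0.18 0 0 0 0; -0.36 0.28 0 0 0 0; -0.48 0.37 0 0 0 0; -0.59 0.468 0 0 0 0; -0.59 0.468 0 0 0 0; -0.59 0.468 0 0 0 0"}}

```text
time_s: 1.98
tool_pos: [0.6001, -0.0872, 0.2696]
tcp_rot: [[0.137, 0.991, -0.001], [0.991, -0.137, 0.001], [0.0, -0.002, -1.0]]
ft_force: [0.2, -0.2, -0.4]
grip_width: 0.092
grasp_force: 0.0
```

Run:
```python
from h import *
import pickle
o=r.get_obs(); im=r.get_image("wrist"); pickle.dump(o,open("o1.pkl","wb"))
cv2.imwrite("pics/w1.png",im[:,:,::-1]); print(o["tool_pos"],o["ft_force"],o["time_s"])
```

```text
[ 0.60010838 -0.08722158  0.26955781] [ 0.23132786 -0.20828859 -0.39794116] 1.975
```

View pics/w1.png

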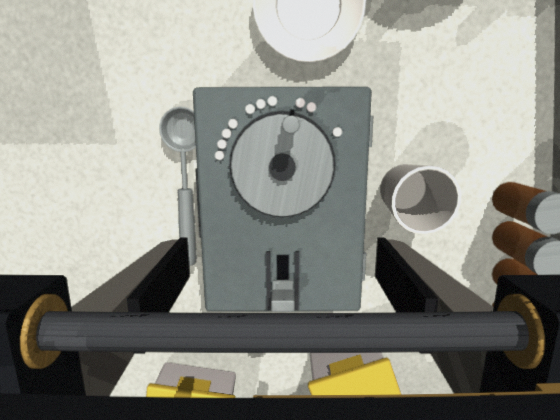

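The wrist view shows the dial centred near (282,165), the pin top at (291,123), dot groups along its upper rim, and the bolt knob near (283,297).

Run:
```python
from h import *
import pickle
from scipy.optimize import least_squares
o=pickle.load(open("o1.pkl","rb")); im=cv2.imread("pics/w1.png"); g=cv2.cvtColor(im,cv2.COLOR_BGR2GRAY)
m=((g>165)*255).astype(np.uint8); m[:88]=0;m[170:]=0;m[:,:205]=0;m[:,362:]=0
n,_,st,ce=cv2.connectedComponentsWithStats(m)
P=[]
for s,c in zip(st[1:],ce[1:]):
    if 12<s[4]<200: p=onz("wrist",c,.102,o)[:2]; P.append(p); print(c.round(1),s[4],p.round(4))
P=np.array(P)
f=least_squares(lambda q:np.hypot(*(P-q[:2]).T)-.058,[.6,-.06],loss="soft_l1",f_scale=.001); ax=f.x
print("axis from dots",ax,"res mm",(f.fun*1e3).round(1))
print("ang",np.sort(np.arctan2(*(P-ax).T[::-1])).round(3))
# dial disc
hc=cv2.HoughCircles(cv2.GaussianBlur(g,(5,5),0),cv2.HOUGH_GRADIENT,1,100,param1=100,param2=20,minRadius=44,maxRadius=60)
print(hc); 
if hc is not None: print("disc",onz("wrist",hc[0,0,:2],.111,o))
hub=((g[145:185,262:302]<60)*255).astype(np.uint8); M=cv2.moments(hub,True); h=(262+M["m10"]/M["m00"],145+M["m01"]/M["m00"]); print("hub",h,M["m00"],onz("wrist",h,.115,o))
print("pin top",onz("wrist",(291,123),.147,o))
for e in [(194,88),(370,88),(204,309),(361,309)]: print("edge",onz("wrist",e,.1,o))
print("bolt",onz("wrist",(283,286),.128,o),onz("wrist",(283,307),.128,o))
c=np.hstack([cv2.resize(im[80:190,200:370],None,fx=3,fy=3,interpolation=2),cv2.resize(im[240:320,250:320],None,fx=4,fy=4,interpolation=2)[:330].copy() if 0 else cv2.resize(im[238:318,250:320],(290,330),interpolation=2)]); cv2.imwrite("pics/c2.png",c)
```

```text
[272.  100.4] 75 [ 0.6013 -0.0042]
[260.2 103.2] 71 [ 0.5907 -0.0051]
[299.8 102.1] 65 [ 0.6253 -0.0089]
[311.1 106.6] 64 [ 0.6347 -0.014 ]
[249.6 108.4] 74 [ 0.5808 -0.0082]
[290.6 121.8] 128 [ 0.6151 -0.0246]
[232.4 123. ] 69 [ 0.5637 -0.0185]
[337.1 131.3] 65 [ 0.6552 -0.0384]
[226.  132.9] 68 [ 0.5565 -0.0263]
[221.2 143.6] 64 [ 0.5506 -0.035 ]
[218.9 154.9] 66 [ 0.5468 -0.0447]
[243.7 159.2] 18 [ 0.5685 -0.0516]
axis from dots [ 0.60224722 -0.06223045] res mm [  0.1   0.3   0.1   0.1   0.2 -18.2   0.3   0.1   0.1   0.4   0.1 -22.7]
ang [0.422 0.977 1.162 1.241 1.587 1.77  1.949 2.294 2.476 2.657 2.836 2.838]
[[[282.5 164.5  50.3]
  [307.5   8.5  52.8]
  [ 73.5 336.5  47.1]]]
disc [ 0.60293001 -0.06023275  0.111     ]
hub (280.02583025830256, 162.59040590405903) 271.0 [ 0.60107046 -0.05781391  0.115     ]
pin top [ 0.61431047 -0.02519508  0.147     ]
edge [0.53480918 0.01599199 0.1       ]
edge [ 0.68821073 -0.00511268  0.1       ]
edge [ 0.50401008 -0.19562765  0.1       ]
edge [ 0.66174148 -0.21731248  0.1       ]
bolt [ 0.58856951 -0.16809636  0.128     ] [ 0.58569931 -0.18906914  0.128     ]
```

View pics/c2.png

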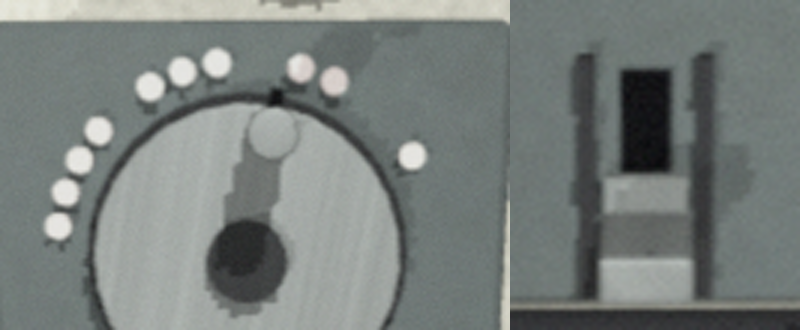

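Fit results: dial axis at world (0.6022, -0.0622), box yaw about -0.131 rad, and pin at about 1.39 rad in the box frame. Next I'll plan the grasp on the pin with tool y tangential to the dial.

```bash
cat >> h.py <<'E'
AX=np.array([.6023,-.0618]); YAW=-.131; RP=.038; ZT=.1175
def pinpos(t,z=ZT): return np.array([*(AX+RP*np.array([np.cos(t+YAW),np.sin(t+YAW)])),z])
def st():
    o=r.get_obs(); R=o["tcp_rot"]; d=o["tool_pos"][:2]-AX; t=np.arctan2(d[1],d[0])-YAW
    h=np.arctan2(R[1,1],R[0,1])+np.pi/2-YAW
    u=np.array([np.cos(t+YAW),np.sin(t+YAW)]); F=o["ft_force"]
    print("t",round(o["time_s"],2),"theta",round(t,3),"r",round(np.hypot(*d)*1e3,2),"head",round((h+np.pi)%(2*np.pi)-np.pi,3),"z",o["tool_pos"][2].round(4),"Frad",round(F[:2]@u,2),"Fccw",round(F[1]*u[0]-F[0]*u[1],2),"Fz",F[2].round(2),"w",o["grip_width"].round(4),"gf",round(o["grasp_force"],1),"q6",o["joint_pos"][5].round(2))
    return o
def rows(ts,z=ZT,R0=None,p0=None):
    "rows for successive own angles ts, hand tangential"
    o=r.get_obs(); R=o["tcp_rot"] if R0 is None else R0; p=o["tool_pos"] if p0 is None else p0
    a=np.arctan2(R[1,1],R[0,1])
    print("; ".join("%.3f %.3f %.3f 0 0 %.3f"%(*(R.T@(pinpos(t,z)-p)/U), -((t+YAW-np.pi/2-a+np.pi)%(2*np.pi)-np.pi)/(np.pi/2)) for t in ts))
E
python3 -c "
from h import *
o=st();print(o['tool_pos'],o['joint_pos'].round(2)); rows([1.39],.27); rows([1.39])"
```

```text
Traceback (most recent call last):
  File "h.py", line 28, in st
    print("t",round(o["time_s"],2),"theta",round(t,3),"r",round(np.hypot(*d)*1e3,2),"head",round((h+np.pi)%(2*np.pi)-np.pi,3),"z",o["tool_pos"][2].round(4),"Frad",round(F[:2]@u,2),"Fccw",round(F[1]*u[0]-F[0]*u[1],2),"Fz",F[2].round(2),"w",o["grip_width"].round(4),"gf",round(o["grasp_force"],1),"q6",o["joint_pos"][5].round(2))
                                                                                                                                                                                                                                               ^^^^^^^^^^^^^^^^^^^^^
AttributeError: 'float' object has no attribute 'round'
```

```bash
sed -i 's/o\["grip_width"\].round(4)/round(float(o["grip_width"]),4)/' h.py
python3 -c "
from h import *
o=st();print(o['tool_pos'],o['joint_pos'].round(2)); rows([1.39],.27); rows([1.39])"
```

```text
t 2.02 theta -1.532 r 24.93 head 1.566 z 0.2698 Frad -0.64 Fccw -0.52 Fz -0.28 w 0.0921 gf 0.0 q6 -0.01
[ 0.59999819 -0.0866185   0.26978549] [-0.15  0.28  1.61  0.    1.25 -0.01]
0.156 0.014 -0.000 0 0 0.112
0.156 0.014 0.381 0 0 0.112
```

{"api": "move_arm", "payload": {"commands": "0.08 0.007 0 0 0 0.06; 0.156 0.014 0.05 0 0 0.112; 0.156 0.014 0.17 0 0 0.112; 0.156 0.014 0.27 0 0 0.112; 0.156 0.014 0.33 0 0 0.112; 0.156 0.014 0.33 0 0 0.112; 0.156 0.014 0.33 0 0 0.112", "claw": -0.1}}

```text
time_s: 2.9
tool_pos: [0.6152, -0.0256, 0.1395]
tcp_rot: [[0.306, 0.952, 0.001], [0.952, -0.306, 0.0], [0.0, 0.001, -1.0]]
ft_force: [-0.1, -0.0, 1.1]
grip_width: 0.0412
grasp_force: 0.0
```

Run:
```python
from h import *
o=st(); im=r.get_image("wrist"); cv2.imwrite("pics/w2.png",im[:,:,::-1]); rows([1.39])
```

```text
t 2.9 theta 1.359 r 38.44 head 1.391 z 0.1395 Frad -0.08 Fccw 0.11 Fz 1.07 w 0.0412 gf 0.0 q6 0.27
-0.001 -0.004 0.056 0 0 0.000
```

View pics/w2.png

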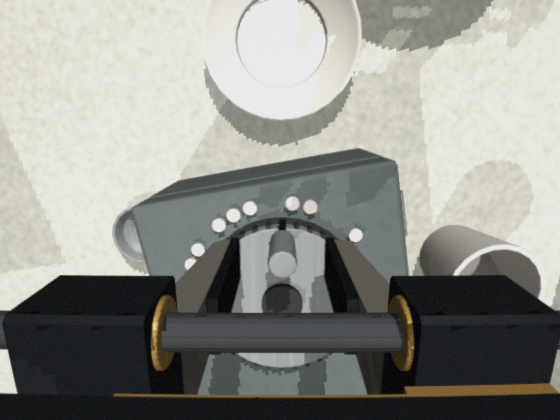

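The pin top at (283,264) sits midway between the fingers, so I'll descend and grip it.

{"api": "move_arm", "payload": {"commands": "0 -0.002 0.03 0 0 0; 0 -0.002 0.053 0 0 0; 0 -0.002 0.053 0 0 0"}}

```text
time_s: 3.32
tool_pos: [0.6133, -0.0261, 0.116]
tcp_rot: [[0.307, 0.952, -0.002], [0.952, -0.307, 0.0], [-0.0, -0.002, -1.0]]
ft_force: [-0.3, -0.7, -0.1]
grip_width: 0.0411
grasp_force: 0.0
```

{"api": "move_arm", "payload": {"commands": "0 0 0 0 0 0; 0 0 0 0 0 0; 0 0 0 0 0 0; 0 0 0 0 0 0", "claw": -1}}

```text
time_s: 3.82
tool_pos: [0.6143, -0.0261, 0.1172]
tcp_rot: [[0.307, 0.952, 0.001], [0.952, -0.307, -0.0], [0.0, 0.001, -1.0]]
ft_force: [-0.4, -0.5, 0.4]
grip_width: 0.0132
grasp_force: 30.0
```

Run:
```python
from h import *
st(); rows([1.39,1.25,1.1,.95,.8,.65,.5,.4])
```

```text
t 3.83 theta 1.377 r 37.63 head 1.389 z 0.1172 Frad -0.57 Fccw 0.24 Fz 0.41 w 0.0132 gf 30.0 q6 0.27
0.001 -0.001 -0.001 0 0 -0.000; 0.000 0.012 -0.001 0 0 0.089; -0.003 0.026 -0.001 0 0 0.184; -0.008 0.039 -0.001 0 0 0.280; -0.015 0.052 -0.001 0 0 0.375; -0.024 0.063 -0.001 0 0 0.471; -0.034 0.073 -0.001 0 0 0.566; -0.042 0.078 -0.001 0 0 0.630
```

{"api": "move_arm", "payload": {"commands": "0 0.006 0 0 0 0.045; 0 0.012 0 0 0 0.089; -0.003 0.026 0 0 0 0.184; -0.008 0.039 0 0 0 0.28; -0.015 0.052 0 0 0 0.375; -0.024 0.063 0 0 0 0.471; -0.034 0.073 0 0 0 0.566; -0.042 0.078 0 0 0 0.63"}}

```text
time_s: 4.82
tool_pos: [0.6395, -0.0513, 0.1172]
tcp_rot: [[0.965, 0.262, 0.002], [0.262, -0.965, 0.001], [0.002, -0.0, -1.0]]
ft_force: [3.8, 2.2, -0.7]
grip_width: 0.0131
grasp_force: 30.0
```

Run:
```python
from h import *
st(); rows([.3,.2,.12,.08])
```

```text
t 4.83 theta 0.406 r 38.64 head 0.396 z 0.1172 Frad 4.23 Fccw 1.06 Fz -0.75 w 0.0131 gf 30.0 q6 1.22
-0.002 0.010 -0.001 0 0 0.061; -0.003 0.019 -0.001 0 0 0.125; -0.005 0.027 -0.001 0 0 0.176; -0.006 0.030 -0.001 0 0 0.201
```

{"api": "move_arm", "payload": {"commands": "-0.001 0.01 0 0 0 0.061; -0.002 0.019 0 0 0 0.125; -0.003 0.027 0 0 0 0.176; -0.004 0.03 0 0 0 0.2; -0.004 0.03 0 0 0 0.2"}}

```text
time_s: 5.45
tool_pos: [0.6412, -0.0637, 0.1173]
tcp_rot: [[0.999, -0.044, 0.002], [-0.044, -0.999, -0.0], [0.002, 0.0, -1.0]]
ft_force: [5.4, -0.3, -1.4]
grip_width: 0.0131
grasp_force: 30.0
```

Run:
```python
from h import *
st(); rows([.05,.0,-.04,-.07])
```

```text
t 5.45 theta 0.081 r 38.92 head 0.087 z 0.1173 Frad 5.43 Fccw -0.04 Fz -1.44 w 0.0131 gf 30.0 q6 1.51
-0.002 0.003 -0.000 0 0 0.023; -0.003 0.008 -0.000 0 0 0.055; -0.003 0.011 -0.000 0 0 0.081; -0.003 0.014 -0.000 0 0 0.100
```

```bash
sed -i 's/^AX=.*; YAW/AX=np.array([.6034,-.0621]); YAW/' h.py
python3 - <<'E'
from h import *
st(); rows([.05,.02,-.01,-.04,-.07,-.1])
E
```

```text
t 5.45 theta 0.088 r 37.81 head 0.087 z 0.1173 Frad 5.43 Fccw -0.07 Fz -1.44 w 0.0131 gf 30.0 q6 1.51
0.000 0.004 -0.000 0 0 0.023; 0.000 0.006 -0.000 0 0 0.042; 0.000 0.009 -0.000 0 0 0.061; -0.000 0.012 -0.000 0 0 0.081; -0.001 0.015 -0.000 0 0 0.100; -0.001 0.018 -0.000 0 0 0.119
```

{"api": "move_arm", "payload": {"commands": "0.001 0.003 0 0 0 0.02; 0.002 0.006 0 0 0 0.04; 0.002 0.009 0 0 0 0.06; 0.002 0.012 0 0 0 0.08; 0.002 0.012 0 0 0 0.08"}}

```text
time_s: 6.08
tool_pos: [0.6408, -0.0687, 0.1172]
tcp_rot: [[0.985, -0.171, 0.0], [-0.171, -0.985, -0.0], [0.0, 0.0, -1.0]]
ft_force: [2.5, -0.3, 3.0]
grip_width: 0.0133
grasp_force: 30.0
```

Run:
```python
from h import *
st()
```

```text
t 6.08 theta -0.044 r 37.98 head -0.04 z 0.1172 Frad 2.56 Fccw 0.17 Fz 3.02 w 0.0133 gf 30.0 q6 1.63
```

{"api": "move_arm", "payload": {"commands": "0 0.003 0 0 0 0.02; 0 0.006 0 0 0 0.04; 0 0.01 0 0 0 0.067; 0 0.01 0 0 0 0.067"}}

```text
time_s: 6.58
tool_pos: [0.6402, -0.0719, 0.1171]
tcp_rot: [[0.962, -0.274, 0.0], [-0.274, -0.962, 0.001], [-0.0, -0.001, -1.0]]
ft_force: [2.8, 3.7, 4.0]
grip_width: 0.013
grasp_force: 30.0
```

```bash
python3 -c "
from h import *
st()"
```

```text
t 6.58 theta -0.131 r 38.05 head -0.147 z 0.1171 Frad 1.72 Fccw 4.25 Fz 4.0 w 0.013 gf 30.0 q6 1.73
```

{"api": "move_arm", "payload": {"commands": "0 0.002 0 0 0 0.013; 0 0.004 0 0 0 0.027; 0 0.004 0 0 0 0.027"}}

```text
time_s: 6.95
tool_pos: [0.6399, -0.073, 0.1172]
tcp_rot: [[0.949, -0.314, 0.0], [-0.314, -0.949, 0.001], [0.0, -0.002, -1.0]]
ft_force: [2.6, 6.5, 4.5]
grip_width: 0.0132
grasp_force: 30.0
```

```bash
python3 -c "
from h import *
st()"
```

```text
t 6.95 theta -0.158 r 38.08 head -0.188 z 0.1172 Frad 0.62 Fccw 6.93 Fz 4.5 w 0.0132 gf 30.0 q6 1.77
```

{"api": "move_arm", "payload": {"commands": "0 0.003 0 0 0 0.01; 0 0.006 0 0 0 0.02; 0 0.007 0 0 0 0.025; 0 0.007 0 0 0 0.025; 0 0.007 0 0 0 0.025; 0 0.007 0 0 0 0.025"}}

```text
time_s: 7.7
tool_pos: [0.6394, -0.0747, 0.1172]
tcp_rot: [[0.936, -0.351, 0.001], [-0.351, -0.936, 0.003], [0.0, -0.003, -1.0]]
ft_force: [4.5, 10.5, 4.5]
grip_width: 0.0132
grasp_force: 30.0
```

```bash
python3 -c "
from h import *
st()"
```

```text
t 7.7 theta -0.207 r 38.14 head -0.227 z 0.1172 Frad 0.72 Fccw 11.43 Fz 4.49 w 0.0132 gf 30.0 q6 1.81
```

{"api": "move_arm", "payload": {"commands": "0 0 0 0 0 0; 0 0.001 0 0 0 0; 0 0.001 0 0 0 0; 0 0.001 0 0 0 0; 0 0.001 0 0 0 0; 0 0.001 0 0 0 0; 0 0.001 0 0 0 0; 0 0.001 0 0 0 0"}}

```text
time_s: 8.7
tool_pos: [0.6393, -0.0749, 0.1172]
tcp_rot: [[0.936, -0.351, 0.001], [-0.351, -0.936, 0.003], [0.0, -0.003, -1.0]]
ft_force: [5.4, 11.2, 4.3]
grip_width: 0.0134
grasp_force: 30.0
```

{"api": "move_arm", "payload": {"commands": "0 0 0 0 0 0; 0 0 0 0 0 0; 0 0 0 0 0 0"}}

```text
time_s: 9.07
tool_pos: [0.6393, -0.075, 0.1172]
tcp_rot: [[0.936, -0.351, 0.001], [-0.351, -0.936, 0.003], [0.0, -0.003, -1.0]]
ft_force: [5.6, 11.4, 3.6]
grip_width: 0.0132
grasp_force: 30.0
```

```bash
python3 -c "
from h import *
st(); rows([-.15,0,.15,.3,.45,.6,.75,.9])"
```

```text
t 9.07 theta -0.213 r 38.14 head -0.228 z 0.1172 Frad 1.38 Fccw 12.63 Fz 3.62 w 0.0132 gf 30.0 q6 1.81
-0.001 -0.006 -0.001 0 0 -0.049; -0.003 -0.020 -0.001 0 0 -0.145; -0.007 -0.034 -0.001 0 0 -0.240; -0.013 -0.046 -0.001 0 0 -0.336; -0.021 -0.058 -0.001 0 0 -0.431; -0.031 -0.069 -0.001 0 0 -0.527; -0.042 -0.077 -0.001 0 0 -0.622; -0.055 -0.084 -0.001 0 0 -0.718
```

{"api": "move_arm", "payload": {"commands": "-0.001 -0.012 0 0 0 -0.049; -0.003 -0.026 0 0 0 -0.145; -0.007 -0.04 0 0 0 -0.24; -0.013 -0.052 0 0 0 -0.336; -0.021 -0.064 0 0 0 -0.431; -0.031 -0.075 0 0 0 -0.527; -0.042 -0.083 0 0 0 -0.622; -0.055 -0.09 0 0 0 -0.718"}}

```text
time_s: 10.07
tool_pos: [0.6306, -0.036, 0.1171]
tcp_rot: [[0.714, 0.7, 0.0], [0.7, -0.714, -0.001], [-0.001, 0.001, -1.0]]
ft_force: [2.0, -0.1, 5.2]
grip_width: 0.0132
grasp_force: 30.0
```

```bash
python3 -c "
from h import *
st(); rows([1.05,1.2,1.35,1.5,1.65,1.8,1.95,2.1])"
```

```text
t 10.07 theta 0.896 r 37.65 head 0.906 z 0.1171 Frad 1.38 Fccw -1.49 Fz 5.2 w 0.0132 gf 30.0 q6 0.74
-0.000 -0.015 -0.001 0 0 -0.092; -0.003 -0.028 -0.001 0 0 -0.187; -0.008 -0.042 -0.001 0 0 -0.283; -0.015 -0.054 -0.001 0 0 -0.378; -0.024 -0.065 -0.001 0 0 -0.474; -0.035 -0.075 -0.001 0 0 -0.569; -0.046 -0.083 -0.001 0 0 -0.665; -0.059 -0.089 -0.001 0 0 -0.760
```

{"api": "move_arm", "payload": {"commands": "0 -0.015 -0.001 0 0 -0.092; -0.003 -0.028 -0.001 0 0 -0.187; -0.008 -0.042 -0.001 0 0 -0.283; -0.015 -0.054 -0.001 0 0 -0.378; -0.024 -0.065 -0.001 0 0 -0.474; -0.035 -0.075 -0.001 0 0 -0.569; -0.046 -0.083 -0.001 0 0 -0.665; -0.059 -0.089 -0.001 0 0 -0.76"}}

```text
time_s: 11.08
tool_pos: [0.5885, -0.0273, 0.1172]
tcp_rot: [[-0.388, 0.922, -0.0], [0.922, 0.388, -0.001], [-0.001, -0.001, -1.0]]
ft_force: [3.2, -2.6, 1.0]
grip_width: 0.0133
grasp_force: 30.0
```

```bash
python3 -c "
from h import *
st(); rows([2.25,2.4,2.55,2.65,2.7])"
```

```text
t 11.07 theta 2.107 r 37.88 head 2.1 z 0.1172 Frad -3.7 Fccw -1.93 Fz 1.0 w 0.0133 gf 30.0 q6 -0.45
-0.001 -0.014 -0.001 0 0 -0.096; -0.004 -0.027 -0.001 0 0 -0.191; -0.009 -0.041 -0.001 0 0 -0.287; -0.014 -0.049 -0.001 0 0 -0.350; -0.016 -0.053 -0.001 0 0 -0.382
```

{"api": "move_arm", "payload": {"commands": "-0.001 -0.014 0 0 0 -0.096; -0.004 -0.027 0 0 0 -0.191; -0.01 -0.041 0 0 0 -0.287; -0.015 -0.049 0 0 0 -0.35; -0.017 -0.053 0 0 0 -0.382; -0.017 -0.053 0 0 0 -0.382; -0.017 -0.053 0 0 0 -0.382"}}

```text
time_s: 11.95
tool_pos: [0.5715, -0.0412, 0.1172]
tcp_rot: [[-0.837, 0.547, -0.001], [0.547, 0.837, -0.001], [0.001, -0.001, -1.0]]
ft_force: [-0.4, -1.0, 3.3]
grip_width: 0.0134
grasp_force: 30.0
```

Run:
```python
from h import *
o=st(); im=r.get_image("wrist"); cv2.imwrite("pics/w3.png",im[:,:,::-1]); rows([2.7])
```

```text
t 11.95 theta 2.694 r 38.16 head 2.694 z 0.1172 Frad -0.2 Fccw 1.1 Fz 3.3 w 0.0134 gf 30.0 q6 -1.07
-0.000 -0.001 -0.001 0 0 -0.004
```

View pics/w3.png

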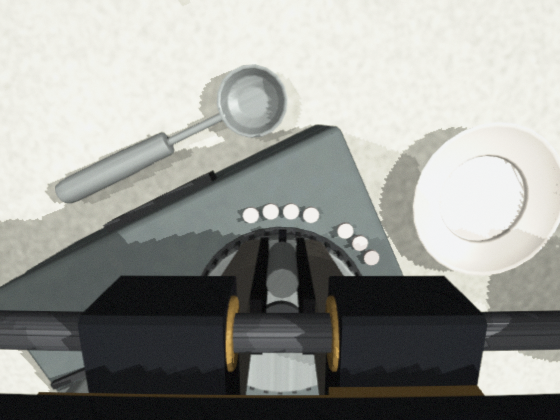

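The pin and dial notch (column 281) line up with the centre of the four dots at (281,214). I'll rest here, then go back clockwise.

{"api": "move_arm", "payload": {"commands": "0 0 0 0 0 0; 0 0 0 0 0 0; 0 0 0 0 0 0; 0 0 0 0 0 0; 0 0 0 0 0 0; 0 0 0 0 0 0"}}

```text
time_s: 12.75
tool_pos: [0.5718, -0.0408, 0.1172]
tcp_rot: [[-0.838, 0.546, -0.0], [0.546, 0.838, -0.0], [0.0, -0.0, -1.0]]
ft_force: [-0.2, -1.6, -0.4]
grip_width: 0.0132
grasp_force: 30.0
```

```bash
python3 -c "
from h import *
st(); rows([2.62,2.47,2.32,2.17,2.02,1.87,1.72,1.6])"
```

```text
t 12.75 theta 2.681 r 38.13 head 2.695 z 0.1172 Frad -0.74 Fccw 1.4 Fz -0.4 w 0.0132 gf 30.0 q6 -1.07
-0.001 0.006 -0.001 0 0 0.048; -0.003 0.020 -0.001 0 0 0.143; -0.007 0.033 -0.001 0 0 0.239; -0.013 0.046 -0.001 0 0 0.334; -0.021 0.058 -0.001 0 0 0.430; -0.031 0.068 -0.001 0 0 0.525; -0.042 0.077 -0.001 0 0 0.621; -0.052 0.083 -0.001 0 0 0.697
```

{"api": "move_arm", "payload": {"commands": "-0.001 0.006 0 0 0 0.048; -0.003 0.02 0 0 0 0.143; -0.007 0.033 0 0 0 0.239; -0.013 0.046 0 0 0 0.334; -0.021 0.058 0 0 0 0.43; -0.031 0.068 0 0 0 0.525; -0.042 0.077 0 0 0 0.621; -0.052 0.083 0 0 0 0.697"}}

```text
time_s: 13.75
tool_pos: [0.607, -0.0245, 0.1172]
tcp_rot: [[0.106, 0.994, -0.001], [0.994, -0.106, -0.0], [-0.0, -0.001, -1.0]]
ft_force: [-2.2, -4.3, 1.2]
grip_width: 0.0132
grasp_force: 30.0
```

```bash
python3 -c "
from h import *
st(); rows([1.48,1.36,1.26,1.2])"
```

```text
t 13.75 theta 1.606 r 37.74 head 1.596 z 0.1172 Frad -4.5 Fccw 1.8 Fz 1.16 w 0.0132 gf 30.0 q6 0.06
0.000 0.012 -0.001 0 0 0.074; -0.002 0.023 -0.001 0 0 0.150; -0.005 0.032 -0.001 0 0 0.214; -0.007 0.038 -0.001 0 0 0.252
```

{"api": "move_arm", "payload": {"commands": "-0.001 0.012 0 0 0 0.074; -0.003 0.023 0 0 0 0.15; -0.006 0.032 0 0 0 0.214; -0.008 0.038 0 0 0 0.252; -0.008 0.038 0 0 0 0.252; -0.008 0.038 0 0 0 0.252; -0.008 0.038 0 0 0 0.252; -0.008 0.038 0 0 0 0.252"}}

```text
time_s: 14.75
tool_pos: [0.6218, -0.0292, 0.1172]
tcp_rot: [[0.477, 0.879, -0.001], [0.879, -0.477, -0.0], [-0.001, -0.001, -1.0]]
ft_force: [-2.2, -2.8, 0.4]
grip_width: 0.0133
grasp_force: 30.0
```

{"api": "move_arm", "payload": {"commands": "0 0 0 0 0 0; 0 0 0 0 0 0; 0 0 0 0 0 0; 0 0 0 0 0 0"}}

```text
time_s: 15.25
tool_pos: [0.622, -0.0292, 0.1172]
tcp_rot: [[0.477, 0.879, -0.001], [0.879, -0.477, -0.0], [-0.0, -0.001, -1.0]]
ft_force: [-2.8, -3.7, -0.3]
grip_width: 0.0127
grasp_force: 30.0
```

Run:
```python
from h import *
st(); rows([1.28,1.42,1.56,1.7,1.82,1.9])
```

```text
t 15.25 theta 1.188 r 37.77 head 1.204 z 0.1172 Frad -4.65 Fccw 0.63 Fz -0.26 w 0.0127 gf 30.0 q6 0.45
0.000 -0.009 -0.001 0 0 -0.048; -0.002 -0.022 -0.001 0 0 -0.137; -0.005 -0.035 -0.001 0 0 -0.226; -0.011 -0.047 -0.001 0 0 -0.316; -0.017 -0.056 -0.001 0 0 -0.392; -0.021 -0.062 -0.001 0 0 -0.443
```

{"api": "move_arm", "payload": {"commands": "-0.001 -0.009 0 0 0 -0.048; -0.003 -0.022 0 0 0 -0.137; -0.006 -0.035 0 0 0 -0.226; -0.012 -0.047 0 0 0 -0.316; -0.018 -0.056 0 0 0 -0.392; -0.022 -0.062 0 0 0 -0.443; -0.022 -0.062 0 0 0 -0.443; -0.022 -0.062 0 0 0 -0.443"}}

```text
time_s: 16.25
tool_pos: [0.5969, -0.0249, 0.1173]
tcp_rot: [[-0.195, 0.981, 0.001], [0.981, 0.195, 0.0], [-0.0, 0.001, -1.0]]
ft_force: [1.8, -2.7, -4.6]
grip_width: 0.0133
grasp_force: 30.0
```

Run:
```python
from h import *
st(); rows([1.9])
```

```text
t 16.25 theta 1.876 r 37.73 head 1.898 z 0.1173 Frad -3.0 Fccw -1.29 Fz -4.65 w 0.0133 gf 30.0 q6 -0.24
0.001 -0.002 -0.000 0 0 -0.001
```

{"api": "move_arm", "payload": {"commands": "0 -0.002 0 0 0 0; 0 -0.002 0 0 0 0; 0 -0.002 0 0 0 0; 0 -0.002 0 0 0 0; 0 -0.002 0 0 0 0; 0 -0.002 0 0 0 0"}}

```text
time_s: 17.0
tool_pos: [0.5955, -0.0252, 0.1173]
tcp_rot: [[-0.197, 0.98, -0.0], [0.98, 0.197, 0.0], [0.0, -0.0, -1.0]]
ft_force: [1.9, -2.7, -5.9]
grip_width: 0.0133
grasp_force: 30.0
```

{"api": "move_arm", "payload": {"commands": "0 0 0 0 0 0; 0 0 0 0 0 0; 0 0 0 0 0 0; 0 0 -0.05 0 0 0; 0 0 -0.14 0 0 0; 0 0 -0.2 0 0 0; -0.05 0 -0.3 0 0 0; -0.05 0 -0.3 0 0 0", "claw": -0.1}}

```text
time_s: 18.0
tool_pos: [0.6015, -0.0457, 0.2408]
tcp_rot: [[-0.196, 0.981, 0.006], [0.981, 0.196, -0.001], [-0.002, 0.006, -1.0]]
ft_force: [0.5, -0.6, -1.1]
grip_width: 0.0413
grasp_force: 0.0
```

Run:
```python
from h import *
import pickle
o=st(); im=r.get_image("wrist"); cv2.imwrite("pics/w4.png",im[:,:,::-1]);pickle.dump(o,open("o4.pkl","wb"))
```

```text
t 18.0 theta 1.816 r 16.54 head 1.899 z 0.2408 Frad -0.61 Fccw -0.43 Fz -1.1 w 0.0413 gf 0.0 q6 -0.28
```

View pics/w4.png

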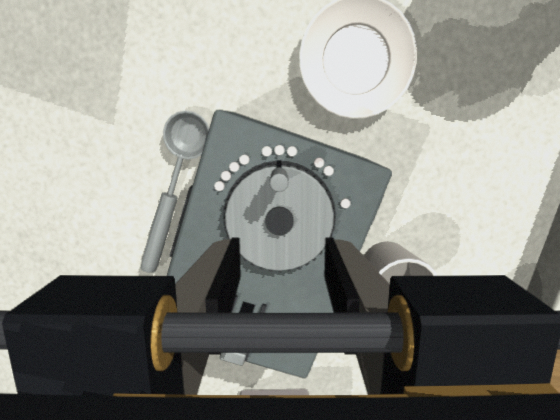

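The pin (279,182) points at the middle of the three dots (279,150). Next is the bolt, which I'll push with closed fingers.

```bash
cat >> h.py <<'E'
def own(x,y,z): # own coords -> world
    c,s=np.cos(YAW),np.sin(YAW); return np.array([AX[0]+c*x-s*(y-.04),AX[1]+s*x+c*(y-.04),z])
def toown():
    o=r.get_obs(); c,s=np.cos(YAW),np.sin(YAW); d=o["tool_pos"][:2]-AX; F=o["ft_force"]
    print("own",round(c*d[0]+s*d[1],4),round(-s*d[0]+c*d[1]+.04,4),"z",o["tool_pos"][2].round(4),"F own",round(c*F[0]+s*F[1],2),round(-s*F[0]+c*F[1],2),F[2].round(2),"t",o["time_s"])
E
python3 -c "
from h import *
toown(); print(shift(own(0,-.124,.2),YAW)); print(shift(own(0,-.124,.111),YAW))"
```

```text
own -0.0053 0.0564 z 0.2388 F own 0.18 0.22 0.04 t 18.05
(array([-0.431, -0.133,  0.097]), np.float64(0.20909479832276046))
(array([-0.431, -0.134,  0.319]), np.float64(0.20909479832276046))
```

{"api": "move_arm", "payload": {"commands": "-0.12 -0.035 0 0 0 0.06; -0.26 -0.08 0 0 0 0.13; -0.38 -0.12 0.03 0 0 0.209; -0.431 -0.134 0.08 0 0 0.209; -0.431 -0.134 0.18 0 0 0.209; -0.431 -0.134 0.22 0 0 0.209; -0.431 -0.134 0.22 0 0 0.209; -0.431 -0.134 0.22 0 0 0.209", "claw": -1}}

```text
time_s: 19.05
tool_pos: [0.5817, -0.2239, 0.1503]
tcp_rot: [[0.128, 0.992, 0.001], [0.992, -0.128, -0.0], [-0.0, 0.001, -1.0]]
ft_force: [0.9, -1.0, -0.5]
grip_width: 0.0006
grasp_force: 0.0
```

Run:
```python
from h import *
import pickle
toown(); o=r.get_obs(); im=r.get_image("wrist"); cv2.imwrite("pics/w5.png",im[:,:,::-1]); print(shift(own(0,-.124,.111),YAW),o["grip_width"])
```

```text
own -0.0004 -0.1233 z 0.1503 F own 1.02 -0.87 -0.51 t 19.05
(array([-0.001,  0.   ,  0.099]), np.float64(0.0012897011173747897)) 0.0006461435285765329
```

View pics/w5.png

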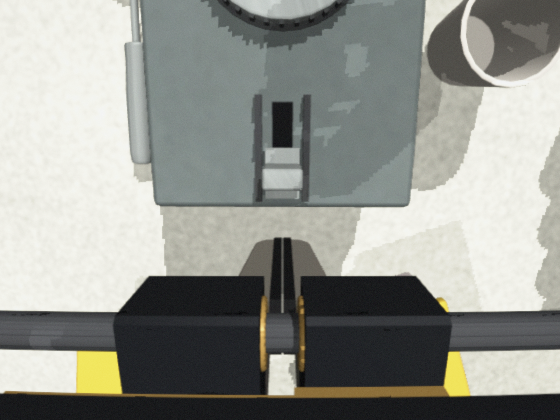

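The closed fingers (column 282, row 240) are centred behind the knob at (282,178). I'll descend and push.

{"api": "move_arm", "payload": {"commands": "0 0 0.06 0 0 0; 0 0 0.098 0 0 0; 0 0 0.098 0 0 0; 0.02 0 0.098 0 0 0; 0.04 0 0.098 0 0 0; 0.05 0 0.098 0 0 0; 0.06 0 0.098 0 0 0; 0.065 0 0.098 0 0 0"}}

```text
time_s: 20.1
tool_pos: [0.5846, -0.1986, 0.1105]
tcp_rot: [[0.129, 0.992, 0.001], [0.992, -0.129, -0.0], [-0.0, 0.001, -1.0]]
ft_force: [-0.0, -2.1, 1.1]
grip_width: 0.0006
grasp_force: 1.0
```

```bash
python3 -c "
from h import *
toown()"
```

```text
own -0.0008 -0.0978 z 0.1105 F own 0.24 -2.04 1.12 t 20.1
```

{"api": "move_arm", "payload": {"commands": "0.01 0 0 0 0 0; 0.02 0 0 0 0 0; 0.028 0 0 0 0 0; 0.035 0 0 0 0 0; 0.038 0 0 0 0 0; 0.038 0 0 0 0 0"}}

```text
time_s: 20.85
tool_pos: [0.586, -0.1832, 0.11]
tcp_rot: [[0.13, 0.992, -0.001], [0.992, -0.13, 0.0], [0.0, -0.001, -1.0]]
ft_force: [0.4, 0.1, -0.0]
grip_width: 0.0004
grasp_force: 0.3
```

```bash
python3 -c "
from h import *
toown()"
```

```text
own -0.0015 -0.0824 z 0.11 F own 0.41 0.2 -0.05 t 20.85
```

{"api": "move_arm", "payload": {"commands": "0.004 0 0 0 0 0; 0.007 0 0 0 0 0; 0.01 0 0 0 0 0; 0.012 0 0 0 0 0; 0.012 0 0 0 0 0"}}

```text
time_s: 21.48
tool_pos: [0.5864, -0.1803, 0.1101]
tcp_rot: [[0.129, 0.992, -0.001], [0.992, -0.129, -0.002], [-0.002, -0.0, -1.0]]
ft_force: [-1.7, -10.5, -1.4]
grip_width: 0.0004
grasp_force: 5.0
```

```bash
python3 -c "
from h import *
toown()"
```

```text
own -0.0014 -0.0794 z 0.1101 F own -0.36 -10.63 -1.39 t 21.475
```

The bolt is on its end stop, with 10.6 N of reaction at the expected position. I'll back off, lift and check.

{"api": "move_arm", "payload": {"commands": "-0.02 0 0 0 0 0; -0.06 0 0 0 0 0; -0.09 0 0 0 0 0; -0.11 0 -0.08 0 0 0; -0.11 0 -0.2 0 0 0; -0.11 0 -0.32 0 0 0; -0.05 0 -0.4 0 0 0; 0 0 -0.4 0 0 0"}}

```text
time_s: 22.48
tool_pos: [0.5882, -0.1791, 0.2731]
tcp_rot: [[0.131, 0.991, 0.005], [0.991, -0.131, -0.001], [-0.001, 0.005, -1.0]]
ft_force: [-0.2, 0.3, -0.2]
grip_width: 0.0004
grasp_force: 0.0
```

Run:
```python
from h import *
toown(); o=r.get_obs(); im=r.get_image("wrist"); cv2.imwrite("pics/w6.png",im[:,:,::-1])
```

```text
own 0.0002 -0.078 z 0.2731 F own -0.22 0.28 -0.19 t 22.475
```

View pics/w6.png

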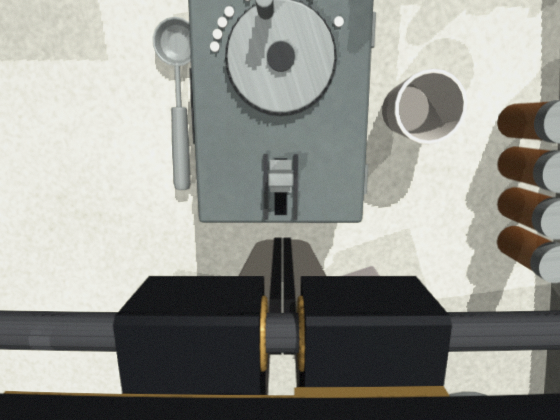

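The bolt knob is now at (281,175), at the dial end of its slot, with the dark slot showing behind it at row 203. The dial hasn't moved from three dots, so I'm handing in.

```bash
python3 -c "
from workcell import r
print(r.close_job())"
```

```text
the job is handed in; nothing more can be done
None
```

I turned the dial through the full sequence (about 12 N against the stop, then four, two and three dots), slid the bolt fully in, backed the arm clear and handed the job in at about 22.5 s; the hand-in call gave no verdict.

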